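# Take the hanging tea-ball dish off its stand and turn it a quarter turn

## Robot

A 6-joint arm with a two-finger parallel gripper is mounted at the origin on a cart in front of the work surface, level with it; the furniture and walls round the work are solid. World frame = base frame: x ahead of the robot, y to its left, z up, the work surface at z = 0. Lengths are in mm, angles in rad, forces in N, time in s.
With the tool pointing down it reaches from about 300 to 850 mm from the base axis. Payload 5.4 kg.
Tool frame: the origin (TCP) lies on the mounting face of the last link; the fingertips stand 173 mm ahead of it and the grasp point (between the pads) lies ctrl.hold_point_z ahead of it (ctrl.hold_point_z is the distance from the TCP to the grasp point, in mm); z points along the fingers, y is the line along which they close (so a half turn about z gives the same grasp; the last joint's range is limited). The gripper opens to 85 mm and grips with 20 to 120 N. Pads are 22 mm wide; open, the fingers measure 114 mm over their backs; the gripper's body (76 mm by 85 mm) begins 54 mm behind the grasp point. The pads swing forward as they close: fully open they stand 13 mm farther back than shut.
Start: joints at [-1.538, 0.158, 1.597, -0, 1.386, -0.21], TCP at [138.219, -558.125, 404.699] pointing down, gripper open.
Joint ranges: [-2.91, 2.91], [-0.94, 2.29], [0.18, 2.7], [-1.29, 4.43], [0.17, 2.64], [-3, 3]. Speed limits (rad/s): [2.57, 2.57, 3.14, 3.14, 3.14, 3.14].

## Interface

Orientations are given as a unit quaternion [w, x, y, z].
In Python, from rig import readout, optics, job, ctrl gives the robot as it stands.
- The arm moves only by the tool servo_tool, never from a script. Its argument "rows" is a list that holds one entry, the list of rows, each a list of 6 numbers: the shift along the tool's x, y, z in mm, then the turn, a rotation vector about the tool's x, y, z in degrees. In form: [[[x, y, z, wx, wy, wz], ...]]. A call has 1 to 8 rows; each row is the pose to reach, as a shift and turn from the pose commanded when the call began, along the tool's axes at that moment; what a row does not reach only later rows make up. A row lasts 1/12 s, in which the tool goes at most 41.7 mm and 7.16 degrees, less where a joint would pass 70% of its speed; a pose out of reach is approached as far as the arm can. A call with a gripper value outside its range is refused whole. "gripper" is the opening, from 0 (shut) to 1 (fully open), set as the call begins (left out, the last holds). The fingers move at their own pace and stop on an object; "grip_force" is the grip in N (left out, the last holds). Time passes only in rows, so rows that repeat a pose let the fingers close. It gives the time, the measured TCP pose, the force, the opening and the grip force at its end, in the units of the state.
- readout.read_state(): the state, without advancing time (a new reading comes with each control period).
- optics.camera(name): name is "side" or "top"; returns (picture, depth): 480x640x3 uint8, red, green, blue; 480x640 float32, mm along the optical axis (not along the pixel's ray), 0 where there is no reading.
- optics.camera_params(name): a dict with "fx", "fy", "cx", "cy" (pixels), "k1" (the pictures are not rectified: a ray, as slopes to the right and down, at radius r is drawn at 1 + k1 r^2 times it, then the intrinsics apply), "R" (3x3) and "t" (3): a world point X has camera coordinates R X + t. Camera axes: x right, y down, z forward; pixel columns grow to the right and rows downward; lengths in mm; the calibration is good to about 2 mm. A picture is of the moment at which its call begins. camera_params takes no time and is no camera call.
- job.hand_in(): hands the job in; it is judged then, once.
The state is a dict: "time_s": time; "joint_positions": joint angles; "joint_velocities": joint speeds; "joint_torque": joint torques, N m; "tcp_pos": TCP position; "tcp_rot": TCP orientation; "ft_force": force on the tool from outside, world axes, zero at the start; "ft_torque": the same for the moment, N m; "width": opening from 0.0 (shut) to 1.0 (fully open); "gripper_force": force on a finger pad.
Only numpy, scipy, OpenCV 4.12 (cv2) and the standard library are available. Lean on these libraries where they do the work, as an engineer would, in place of code of your own. Each camera call takes 0.05 s, during which the arm holds its last target. There are 200 camera calls.

## Task

Take the small white dish by the wooden grip of its arched handle, lift it up and off the hook of its stand and bring it out past the hook's tip until its middle is more than 10 cm from the hook; only then turn it a quarter turn (either way, as seen from above), so that someone standing at the side can reach the tea ball through the open arch. Keep the dish level and the loose tea ball in the middle of it all the way, and leave the mug, the honey jar and the tea box alone. Finish while still holding the dish by its grip, up in the air, level and still; do not put it down.

Things in the scene. Friction and masses are not known exactly. Their poses are not given: they have to be found in the camera images.
- dish: White dish, 150 mm across, 20 high, hollowed (radius 200 mm), 0.3 kg, rigid with a wire arch. Origin: centre of underside, z up. The arch lies in its y-z plane, 163 mm wide; open sides face +x, -x. Arch top: flat bar 66 (y) x 14 mm (x), 146 to 154 mm above origin, grip on it. Same after a half turn. Starts hanging by the bar on the hook, axes parallel to the stand's, underside at z = 44 mm.
- grip (a point): Point on the axis of the dish's light wooden grip, an upright block 22 mm thick along the dish's y, 30 mm wide along its x and 56 mm tall (from 154 to 210 mm above the dish's origin); this point is 188 mm above the origin, the height at which to grip; axes as the dish's.
- dish_middle (a point): Point on the dish's axis, 21 mm above its origin: where the ball's centre lies when the ball is exactly in the middle.
- tea_ball: Steel ball tea strainer, 34 mm across, 45 g, lying loose in the dish; it rolls freely. Origin: its centre.
- stand: Fixed dark steel stand. Origin on the worktop below the hook seat. 14 mm post on a 110 mm foot, 115 mm from the origin towards its +x. From the post's top a flat arm 24 mm wide, 6 thick, top at z = 190 mm, runs to its -x through the arch and ends 22 mm past the origin in a tip 12 mm higher. The dish comes off by lifting it over 12 mm (80 at most inside the arch), then moving along the stand's -x.
- hook_seat (a point): Point on top of the flat hook arm where the middle of the handle bar rests, 190 mm above the worktop; axes as the stand's.
- mug: Pink and white mug with a handle, 88 x 116 x 90 mm, a bystander. Origin: centre of its underside.
- honey: Honey jar with a dark lid, 65 mm across, 86 mm high, a bystander. Origin: centre of its underside.
- tea_box: Small red carton, 67 x 80 x 94 mm, a bystander. Origin: centre of its underside.

How it is judged:
By the outcome, as a careful person would: the job done as asked, in the order asked, and still so for the second after the job is handed in, while the arm keeps its last pose, push and grip.
It also fails if it takes over 48 s, if anything falls off the work surface, if the arm or the gripper's body presses on something with over 40 N, if the wrist force passes 120 N, or if a joint passes its speed limit or range.

## Working session

There is one attempt and no reset: what is moved stays moved. The work goes in short steps, Python scripts to look and compute and a tool call to move; the robot and the scene stay as the last step left them, time stands still between calls to the robot, and variables do not carry over. Pictures are saved under pics/ and viewed, at most 10 in all, crops included, and the job is handed in when it is done.

Besides the shell and the picture viewer there is one more tool, called by a JSON object that holds its "fn" and its "kwargs". servo_tool: Moves the arm, as the interface text tells. Its arguments: {"type":"object","properties":{"rows":{"type":"array","items":{"type":"array","items":{"type":"array","items":{"type":"number"}}}},"gripper":{"type":"number"},"grip_force":{"type":"number"}},"required":["rows"]}

```bash
mkdir -p pics
cat > h.py <<'E'
import numpy as np,cv2
from rig import readout,optics,job,ctrl
def cloud(n,d):
    p=optics.camera_params(n);v,u=np.mgrid[0:480,0:640]
    xd=(u-p['cx'])/p['fx'];yd=(v-p['cy'])/p['fy'];x,y=xd.copy(),yd.copy()
    for _ in range(10):
        s=1+p['k1']*(x*x+y*y);x,y=xd/s,yd/s
    C=np.dstack([x*d,y*d,d]);return (C-np.array(p['t']))@np.array(p['R'])
E
python3 - <<'E'
from h import *
ims=[]
for n in('side','top'):
    I,d=optics.camera(n);np.savez(n+'0.npz',I=I,d=d);cv2.imwrite(f'pics/{n}0.png',I[:,:,::-1])
    p=optics.camera_params(n);print(n,p,-np.array(p['R']).T@p['t'])
print(ctrl.hold_point_z,readout.read_state())
E
```

```text
side {'fx': 620.5347042992573, 'fy': 620.5347042992573, 'cx': 314.74125325217744, 'cy': 238.41547285078448, 'k1': 0.05063617067803985, 'R': array([[-0.96386635, -0.26612878,  0.01171077],
       [-0.16136819,  0.54833681, -0.82054071],
       [ 0.21194805, -0.79278132, -0.57146811]]), 't': array([ 539.01254206,  296.07965612, 1204.08691043])} [312.11001865 935.67298537 924.73043199]
top {'fx': 477.2669433606258, 'fy': 477.2669433606258, 'cx': 323.1937263767129, 'cy': 235.24239186948796, 'k1': -0.008794278150359236, 'R': array([[-2.39212127e-02, -9.99713375e-01,  9.71814612e-04],
       [-9.96718828e-01,  2.37743466e-02, -7.73715568e-02],
       [ 7.73262759e-02, -2.81944739e-03, -9.97001854e-01]]), 't': array([ -86.13326502,  606.293842  , 1089.46364807])} [ 517.99990903  -97.45113155 1133.19088148]
154.70000000000002 {'time_s': 0.1, 'joint_positions': array([-1.53810534e+00,  1.59040351e-01,  1.59810219e+00, -3.20357861e-05,
        1.38616387e+00, -2.10102609e-01]), 'joint_velocities': array([ 0.00011596, -0.00022849, -0.00274194, -0.00014486, -0.0010145 ,
        0.00025607]), 'joint_torque': array([-4.03807899e-04, -3.96990216e+01, -3.32338679e+01, -2.36227379e-04,
        4.24512051e-03,  3.88838188e-06]), 'tcp_pos': array([ 138.2045923 , -557.89553886,  403.78662529]), 'tcp_rot': array([-8.54900884e-04,  9.92639731e-01,  1.21101730e-01,  6.02289459e-05]), 'ft_force': array([ 0.70163508, -0.55245726,  0.22184538]), 'ft_torque': array([ 0.02584614,  0.0127643 , -0.01712196]), 'gripper_force': 0.0, 'width': 1.0025346044421526}
```

View pics/side0.png

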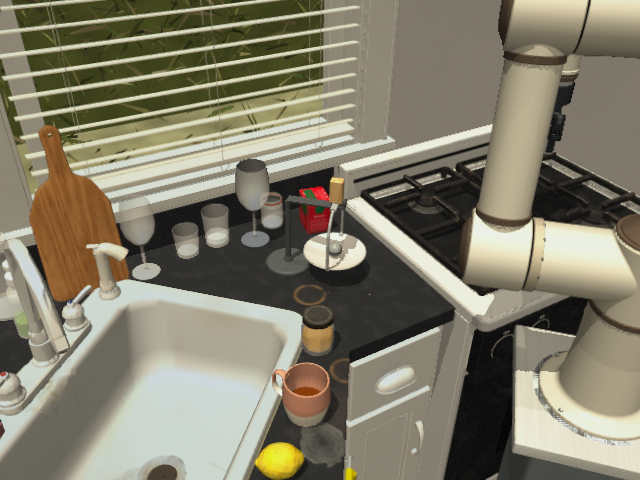

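View pics/top0.png

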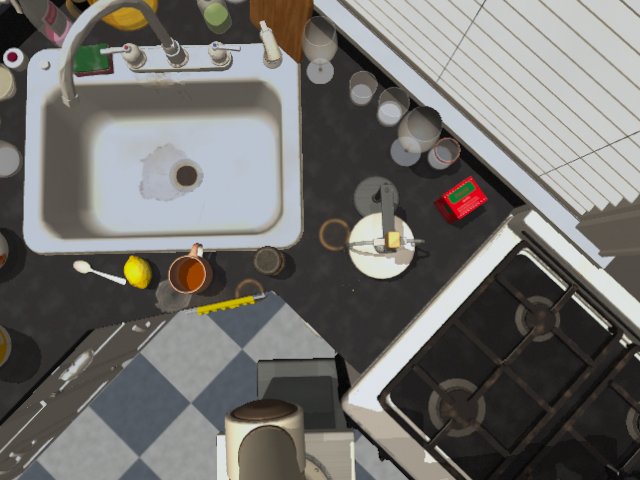

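The side view shows the grip at about (337,190), with the dish at (335,250) and the stand post at (290,230). In the top view the grip is at (392,240), the dish centre at about (382,245), the hook arm runs up to (388,188), and the tea box is at (462,200).

```bash
cat >> h.py <<'E'
def ray(n,uv):
    p=optics.camera_params(n);R=np.array(p['R']);x0=y0=None
    xd=(uv[0]-p['cx'])/p['fx'];yd=(uv[1]-p['cy'])/p['fy'];x,y=xd,yd
    for _ in range(10):
        s=1+p['k1']*(x*x+y*y);x,y=xd/s,yd/s
    return -R.T@np.array(p['t']),R.T@np.array([x,y,1])
def onz(n,uv,z):
    o,r=ray(n,uv);return o+r*(z-o[2])/r[2]
E
python3 - <<'E'
from h import *
for n in('top','side'):
    f=np.load(n+'0.npz');I=f['I'];P=cloud(n,f['d']);H=cv2.cvtColor(I,cv2.COLOR_RGB2HSV)
    v,u=np.mgrid[0:480,0:640]
    roi=((abs(u-390)<50)&(abs(v-230)<55)) if n=='top' else (abs(u-325)<60)&(abs(v-230)<60)
    tan=roi&(H[...,0]>12)&(H[...,0]<28)&(H[...,1]>90)&(H[...,2]>110)&(P[...,2]>190)
    q=P[tan];print(n,'tan',len(q),u[tan].mean(),v[tan].mean(),q.min(0),q.max(0),np.median(q,0))
    top=tan&(P[...,2]>245); 
    if top.sum()>5:
        m=top.astype(np.uint8);c,s,a=cv2.minAreaRect(np.argwhere(m)[:,::-1].astype(np.float32));print('top face',top.sum(),c,s,a,onz(n,c,254),cv2.minAreaRect(P[top][:,:2].astype(np.float32)),P[top][:,2].mean())
    arm=roi&(P[...,2]>175)&(P[...,2]<206)&(I.max(2)<100)
    q=P[arm][:,:2].astype(np.float32);print('arm',len(q),cv2.minAreaRect(q),cv2.fitLine(q,cv2.DIST_HUBER,0,.01,.01).ravel())
    # dish
    w=roi&(P[...,2]>48)&(P[...,2]<75)&(I.min(2)>100)
    q=P[w][:,:2].astype(np.float32);print('dish',len(q),cv2.minEnclosingCircle(q))
    post=roi&(P[...,2]<20)&(P[...,2]>3)&(H[...,1]<60)
    q=P[post][:,:2].astype(np.float32);print('foot',len(q),cv2.minEnclosingCircle(q))
    x=cv2.resize(I[180:290,330:440] if n=='top' else I[160:290,250:380],(560,560),interpolation=cv2.INTER_CUBIC)
    cv2.imwrite(f'pics/{n}crop.png',x[:,:,::-1])
    a=cv2.imread(f'pics/{n}crop.png')
cv2.imwrite('pics/crops.png',cv2.resize(np.hstack([cv2.imread('pics/topcrop.png'),cv2.imread('pics/sidecrop.png')]),(800,400)))
E
```

```text
top tan 130 393.46153846153845 240.56923076923076 [ 561.15194801 -240.33925344  190.85071749] [ 596.21983183 -219.32303501  258.35423511] [ 570.81075157 -230.42033103  253.98455776]
top face 122 (393.5, 239.5) (15.0, 11.0) 90.0 [ 575.2071004  -229.56873014  254.        ] ((575.2864990234375, -229.62362670898438), (20.516767501831055, 28.254108428955078), 87.43476867675781) 253.99532791465435
arm 159 ((620.7874145507812, -230.06216430664062), (139.8428192138672, 75.48835754394531), 25.496973037719727) [ 9.999299e-01 -1.184092e-02  6.379566e+02 -2.286753e+02]
dish 2534 ((575.4813842773438, -230.92271423339844), 74.5771713256836)
foot 1629 ((615.265625, -262.9754943847656), 169.56365966796875)
side tan 324 335.7962962962963 189.87037037037038 [ 559.88795244 -239.23386708  196.74709883] [ 589.94987324 -212.19984032  255.73149768] [ 574.92964921 -219.25005621  232.89270155]
top face 101 (336.5299987792969, 181.28997802734375) (13.293608665466309, 7.778174877166748) 8.130102157592773 [ 573.2909627  -218.27906023  254.        ] ((574.2533569335938, -226.68548583984375), (23.551742553710938, 29.44794464111328), 81.14485168457031) 250.90886010151752
arm 374 ((668.812744140625, -244.1759033203125), (70.46113586425781, 235.67556762695312), 70.84430694580078) [ 9.9928516e-01 -3.7804596e-02  6.2572235e+02 -2.2372069e+02]
dish 1912 ((552.4569091796875, -386.2742004394531), 240.17547607421875)
foot 1982 ((611.4332275390625, -388.82666015625), 250.9852294921875)
```

View pics/crops.png

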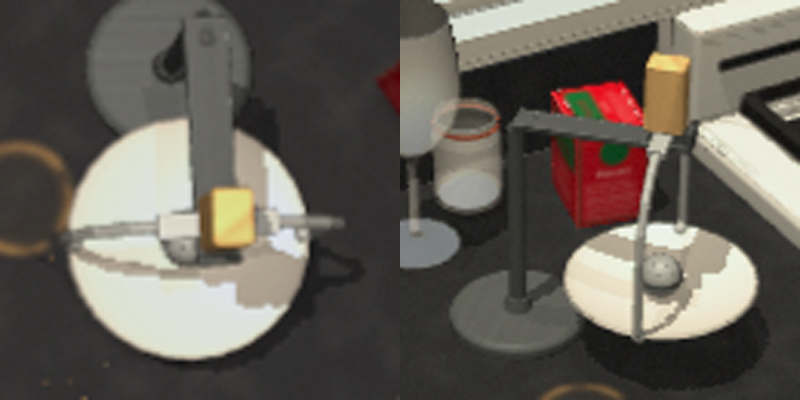

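The crops confirm that the grip, at (228,218) in the top crop, sits over the hook arm, and the ball is near the middle. Next I'll measure the yaw of the bar and arm, and the heights along the exit corridor.

Run:
```python
from h import *
f=np.load('top0.npz');I=f['I'];P=cloud('top',f['d']);v,u=np.mgrid[0:480,0:640]
X,Y,Z=P[...,0],P[...,1],P[...,2]
near=(abs(X-600)<150)&(abs(Y+230)<110)
arm=near&(X>595)&(Z>180)&(Z<200);q=P[arm][:,:2].astype(np.float32)
print('arm',len(q),cv2.minAreaRect(q),cv2.fitLine(q,cv2.DIST_HUBER,0,.01,.01).ravel())
g=near&(abs(X-575)<25)&(Z>120)&(Z<203);q=P[g][:,:2].astype(np.float32)
l=cv2.fitLine(q,cv2.DIST_HUBER,0,.01,.01).ravel();print('arch',len(q),l,np.degrees(np.arctan2(-l[0],l[1])),q.min(0),q.max(0))
foot=near&(X>650)&(Z>3)&(Z<25);print('foot',foot.sum(),cv2.minEnclosingCircle(P[foot][:,:2].astype(np.float32)))
c=(X>320)&(X<640)&(abs(Y+230)<100)&~near
for x in range(320,520,25):
    print(x,[int(np.nan_to_num(Z[(abs(X-x)<12)&(abs(Y-y)<12)&(Z<400)].max(initial=-99))) for y in range(-380,-60,25)])
```

```text
arm 580 ((645.1951904296875, -229.40365600585938), (98.74824523925781, 24.28854751586914), 0.9777562022209167) [ 9.9977583e-01  2.1172183e-02  6.4370990e+02 -2.2924391e+02]
arch 380 [ 1.7339747e-02 -9.9984968e-01  5.7468225e+02 -2.2222050e+02] -179.00645 [ 554.03723 -306.4331 ] [ 599.91846 -149.64299]
foot 1275 ((697.8385009765625, -230.54148864746094), 117.55061340332031)
320 [10, 9, 40, 41, 40, 21, 20, 4, 6, 5, 6, -99, -99]
345 [10, 41, 42, 41, 22, 22, 4, 3, 5, 6, 5, 3, -99]
370 [41, 43, 39, 22, 20, 5, 7, 6, 7, 5, 6, 5, 3]
395 [42, 42, 23, 19, 6, 5, 4, 5, 5, 7, 4, 4, 4]
420 [40, 22, 21, 5, 5, 5, 5, 6, 6, 3, 5, 7, 6]
445 [23, 22, 4, 4, 4, 5, 5, 6, 6, 5, 5, 4, 5]
470 [21, 5, 7, 4, 7, 5, 4, 6, 5, 4, 5, 5, 5]
495 [4, 5, 6, 7, 5, 64, 64, 65, 7, 5, 8, 4, 5]
```

{"fn": "servo_tool", "kwargs": {"rows": [[[20, -8, -20, 0, 0, 0], [55, -23, -41, 0, 0, 0], [90, -38, -41, 0, 0, 0], [125, -53, -41, 0, 0, 0], [160, -68, -41, 0, 0, 0], [195, -83, -41, 0, 0, 0], [225, -96, -41, 0, 0, 0], [250, -107, -41, 0, 0, 0]]], "gripper": 1, "grip_force": 60}}

```text
time_s: 0.77
tcp_pos: [356.8, -392.3, 445.3]
tcp_rot: [-0.0, 0.993, 0.122, 0.0]
ft_force: [0.3, -0.7, 0.7]
width: 1.001
gripper_force: 0.0
```

{"fn": "servo_tool", "kwargs": {"rows": [[[35, -15, 0, 0, 0, 0], [70, -30, 0, 0, 0, 2], [105, -45, 0, 0, 0, 4], [140, -60, 0, 0, 0, 6], [175, -75, 0, 0, 0, 8], [210, -90, 0, 0, 0, 10], [235, -100, 0, 0, 0, 12], [253, -107, 0, 0, 0, 12.9]]]}}

```text
time_s: 1.43
tcp_pos: [576.7, -227.2, 444.9]
tcp_rot: [-0.001, 1.0, 0.009, -0.0]
ft_force: [-1.6, -1.2, 0.6]
width: 0.998
gripper_force: 0.0
```

{"fn": "servo_tool", "kwargs": {"rows": [[[0, 0, 0, 0, 0, 0], [0, 0, 0, 0, 0, 0], [0, 0, 0, 0, 0, 0], [0, 0, 0, 0, 0, 0]]]}}

```text
time_s: 1.77
tcp_pos: [574.3, -230.3, 445.6]
tcp_rot: [0.0, 1.0, 0.008, -0.0]
ft_force: [0.3, -0.8, 0.3]
width: 1.001
gripper_force: 0.0
```

{"fn": "servo_tool", "kwargs": {"rows": [[[1, 0, 6, 0, 0, 0], [1, 0, 14, 0, 0, 0], [1, 0, 23, 0, 0, 0], [1, 0, 32, 0, 0, 0], [1, 0, 41, 0, 0, 0], [1, 0, 49, 0, 0, 0], [1, 0, 55, 0, 0, 0], [1, 0, 58, 0, 0, 0]]]}}

```text
time_s: 2.43
tcp_pos: [575.8, -229.3, 386.1]
tcp_rot: [-0.001, 1.0, 0.009, -0.001]
ft_force: [0.3, -0.3, 1.2]
width: 1.0
gripper_force: 0.0
```

{"fn": "servo_tool", "kwargs": {"rows": [[[0, 0, 0, 0, 0, 0], [0, 0, 0, 0, 0, 0]]]}}

```text
time_s: 2.6
tcp_pos: [576.1, -229.5, 387.8]
tcp_rot: [0.0, 1.0, 0.009, 0.0]
ft_force: [-0.9, -0.0, 0.3]
width: 0.999
gripper_force: 0.0
```

Run:
```python
from h import *
a,d=optics.camera('side');x=cv2.resize(a[130:280,250:400],(400,400),interpolation=cv2.INTER_CUBIC)
b,d=optics.camera('top');y=cv2.resize(b[160:310,310:460],(400,400),interpolation=cv2.INTER_CUBIC)
cv2.imwrite('pics/pre.png',np.hstack([x,y])[:,:,::-1]);print(readout.read_state()['tcp_pos'])
```

```text
[ 576.19183832 -229.54615792  388.44265746]
```

View pics/pre.png

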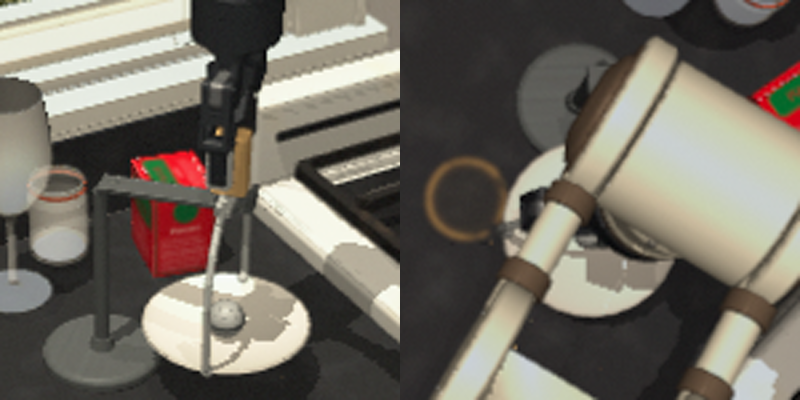

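The fingers, at (212,130) in the left half, straddle the wooden grip at (240,160). I'll close gently.

{"fn": "servo_tool", "kwargs": {"rows": [[[0, 0, 0, 0, 0, 0], [0, 0, 0, 0, 0, 0], [0, 0, 0, 0, 0, 0], [0, 0, 0, 0, 0, 0], [0, 0, 0, 0, 0, 0], [0, 0, 0, 0, 0, 0]]], "gripper": 0.34, "grip_force": 20}}

```text
time_s: 3.2
tcp_pos: [576.0, -229.5, 387.7]
tcp_rot: [0.0, 1.0, 0.009, 0.0]
ft_force: [-0.1, -0.2, -0.3]
width: 0.344
gripper_force: 0.0
```

{"fn": "servo_tool", "kwargs": {"rows": [[[0, 0, 0, 0, 0, 0], [0, 0, 0, 0, 0, 0], [0, 0, 0, 0, 0, 0], [0, 0, 0, 0, 0, 0], [0, 0, 0, 0, 0, 0], [0, 0, 0, 0, 0, 0]]], "gripper": 0.2, "grip_force": 20}}

```text
time_s: 3.7
tcp_pos: [576.0, -229.5, 387.8]
tcp_rot: [0.0, 1.0, 0.009, 0.0]
ft_force: [0.2, -0.9, 1.1]
width: 0.255
gripper_force: 24.2
```

{"fn": "servo_tool", "kwargs": {"rows": [[[0, 0, 0, 0, 0, 0], [0, 0, 0, 0, 0, 0], [0, 0, 0, 0, 0, 0], [0, 0, 0, 0, 0, 0], [0, 0, 0, 0, 0, 0], [0, 0, 0, 0, 0, 0]]], "gripper": 0, "grip_force": 70}}

```text
time_s: 4.2
tcp_pos: [576.1, -229.5, 387.9]
tcp_rot: [0.0, 1.0, 0.009, 0.0]
ft_force: [0.5, -1.0, 2.2]
width: 0.247
gripper_force: 69.0
```

Run:
```python
from h import *
a,d=optics.camera('side');x=cv2.resize(a[130:280,250:400],(500,500),interpolation=cv2.INTER_CUBIC)
cv2.imwrite('pics/grip.png',x[:,:,::-1]);s=readout.read_state();print(s['tcp_pos'],s['ft_force'],s['ft_torque'],s['width'])
```

```text
[ 576.03416253 -229.51321721  387.83184287] [-0.84920017 -0.09719258  0.25540604] [-0.10165627 -0.02371191  0.01317886] 0.24531911017541505
```

View pics/grip.png

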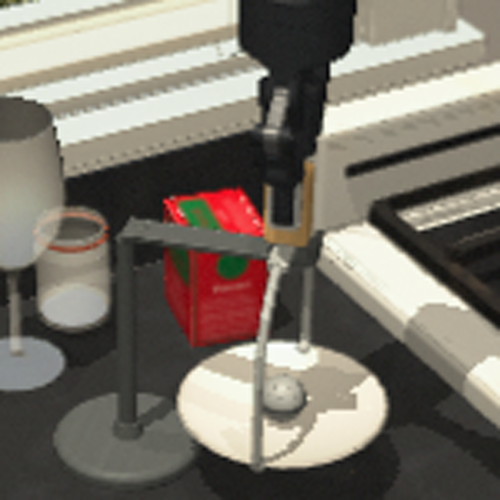

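The grip is held centrally at (290,205), and the ball is in the middle at (283,393). I'll lift 50 mm.

{"fn": "servo_tool", "kwargs": {"rows": [[[0, 0, -0.2, 0, 0, 0], [0, 0, -1, 0, 0, 0], [0, 0, -2.5, 0, 0, 0], [0, 0, -5, 0, 0, 0], [0, 0, -9, 0, 0, 0], [0, 0, -14, 0, 0, 0], [0, 0, -19.5, 0, 0, 0], [0, 0, -25, 0, 0, 0]]]}}

```text
time_s: 4.92
tcp_pos: [576.1, -229.5, 413.5]
tcp_rot: [0.0, 1.0, 0.009, 0.0]
ft_force: [-0.2, -0.4, -2.8]
width: 0.247
gripper_force: 68.5
```

{"fn": "servo_tool", "kwargs": {"rows": [[[0, 0, -5.5, 0, 0, 0], [0, 0, -11, 0, 0, 0], [0, 0, -16, 0, 0, 0], [0, 0, -20, 0, 0, 0], [0, 0, -22.5, 0, 0, 0], [0, 0, -24, 0, 0, 0], [0, 0, -24.8, 0, 0, 0], [0, 0, -25, 0, 0, 0]]]}}

```text
time_s: 5.58
tcp_pos: [576.0, -229.4, 437.6]
tcp_rot: [-0.0, 1.0, 0.009, -0.0]
ft_force: [0.0, -0.8, -3.6]
width: 0.25
gripper_force: 68.5
```

Run:
```python
from h import *
a,d=optics.camera('side');np.savez('side1.npz',I=a,d=d);x=cv2.resize(a[110:260,250:400],(500,500),interpolation=cv2.INTER_CUBIC)
cv2.imwrite('pics/lift.png',x[:,:,::-1]);s=readout.read_state();print(s['tcp_pos'],s['ft_force'],s['ft_torque'],s['width'])
P=cloud('side',d);f=np.load('side0.npz');P0=cloud('side',f['d'])
for Q,I,z in((P0,f['I'],44),(P,a,94)):
    # rim: white-ish points near rim height; plane fit to bowl surface by sphere
    r=np.hypot(Q[...,0]-575.5,Q[...,1]+230);m=(r<73)&(Q[...,2]>z+2)&(Q[...,2]<z+25)
    q=Q[m];A=np.c_[2*q,np.ones(len(q))]
    for _ in range(8):
        c=np.linalg.lstsq(A,(q**2).sum(1),rcond=None)[0];R=np.sqrt(c[3]+c[:3]@c[:3]);e=abs(np.linalg.norm(q-c[:3],axis=1)-R);k=e<2;q=q[k];A=A[k]
    print(len(q),c[:3],R)
    m=(r>62)&(r<73)&(Q[...,2]>z+12)&(Q[...,2]<z+30);q=Q[m];p=np.linalg.lstsq(np.c_[q[:,:2]-[575.5,-230],np.ones(len(q))],q[:,2],rcond=None)[0];print('rim tilt deg',np.degrees(p[:2]),p[2],len(q))
```

```text
[ 575.96780939 -229.42217826  437.48796354] [-0.22185209  0.2418969  -2.26428165] [ 0.02651998  0.03901897 -0.02608417] 0.25041583827443226
565 [ 576.47416841 -230.9650523   166.57502834] 123.96144050535936
rim tilt deg [ 0.08042237 -0.66708158] 59.24454278803905 420
486 [ 576.59351163 -232.55496901  211.65238966] 119.82481254118666
rim tilt deg [ 0.07281126 -0.64210815] 108.9902710939048 405
```

View pics/lift.png

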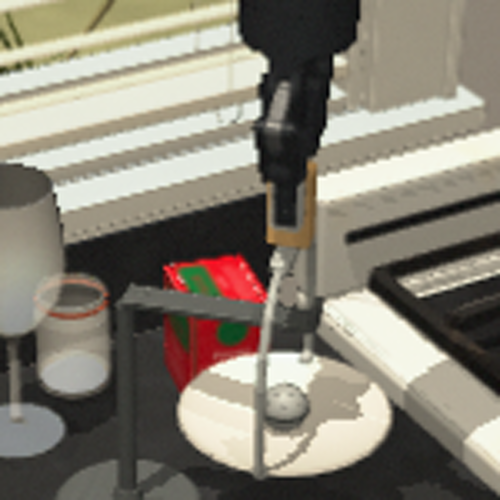

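The dish is lifted, its tilt is unchanged, and the ball is central at (285,403). I'll bring it out 170 mm with a smooth ramp.

{"fn": "servo_tool", "kwargs": {"rows": [[[0, 0, 0, 0, 0, 0], [-0.1, 0, 0, 0, 0, 0], [-0.4, 0, 0, 0, 0, 0], [-0.9, 0, 0, 0, 0, 0], [-1.6, 0, 0, 0, 0, 0], [-2.7, 0, 0, 0, 0, 0], [-4.2, 0, 0, 0, 0, 0], [-6, 0, 0, 0, 0, 0]]]}}

```text
time_s: 6.3
tcp_pos: [569.9, -229.6, 437.7]
tcp_rot: [0.0, 1.0, 0.009, 0.0]
ft_force: [-0.3, 0.0, -2.7]
width: 0.252
gripper_force: 68.5
```

{"fn": "servo_tool", "kwargs": {"rows": [[[-2.3, 0, 0, 0, 0, 0], [-5, 0, 0, 0, 0, 0], [-8.1, 0, 0, 0, 0, 0], [-11.6, 0, 0, 0, 0, 0], [-15.5, 0, 0, 0, 0, 0], [-19.9, 0, 0, 0, 0, 0], [-24.6, 0, 0, 0, 0, 0], [-29.7, 0, 0, 0, 0, 0]]]}}

```text
time_s: 6.97
tcp_pos: [539.8, -230.1, 437.7]
tcp_rot: [0.0, 1.0, 0.009, 0.0]
ft_force: [0.1, -0.1, -2.3]
width: 0.251
gripper_force: 68.5
```

{"fn": "servo_tool", "kwargs": {"rows": [[[-5.4, 0, 0, 0, 0, 0], [-11.1, 0, 0, 0, 0, 0], [-17, 0, 0, 0, 0, 0], [-23.2, 0, 0, 0, 0, 0], [-29.6, 0, 0, 0, 0, 0], [-36.1, 0, 0, 0, 0, 0], [-42.7, 0, 0, 0, 0, 0], [-49.3, 0, 0, 0, 0, 0]]]}}

```text
time_s: 7.63
tcp_pos: [490.3, -231.0, 437.7]
tcp_rot: [0.0, 1.0, 0.009, 0.0]
ft_force: [0.0, -0.2, -4.4]
width: 0.249
gripper_force: 68.5
```

{"fn": "servo_tool", "kwargs": {"rows": [[[-6.6, 0, 0, 0, 0, 0], [-13.2, 0, 0, 0, 0, 0], [-19.7, 0, 0, 0, 0, 0], [-26.1, 0, 0, 0, 0, 0], [-32.3, 0, 0, 0, 0, 0], [-38.2, 0, 0, 0, 0, 0], [-43.9, 0, 0, 0, 0, 0], [-49.3, 0, 0, 0, 0, 0]]]}}

```text
time_s: 8.3
tcp_pos: [441.2, -231.8, 437.7]
tcp_rot: [0.0, 1.0, 0.009, 0.0]
ft_force: [-0.0, -0.5, -3.2]
width: 0.251
gripper_force: 68.5
```

{"fn": "servo_tool", "kwargs": {"rows": [[[-5.1, 0, 0, 0, 0, 0], [-9.8, 0, 0, 0, 0, 0], [-14.2, 0, 0, 0, 0, 0], [-18.1, 0, 0, 0, 0, 0], [-21.6, 0, 0, 0, 0, 0], [-24.7, 0, 0, 0, 0, 0], [-27.4, 0, 0, 0, 0, 0], [-29.7, 0, 0, 0, 0, 0]]]}}

```text
time_s: 8.97
tcp_pos: [411.8, -232.4, 437.7]
tcp_rot: [0.0, 1.0, 0.009, 0.0]
ft_force: [-0.9, -0.4, -3.1]
width: 0.244
gripper_force: 68.5
```

{"fn": "servo_tool", "kwargs": {"rows": [[[-1.8, 0, 0, 0, 0, 0], [-3.3, 0, 0, 0, 0, 0], [-4.4, 0, 0, 0, 0, 0], [-5.1, 0, 0, 0, 0, 0], [-5.6, 0, 0, 0, 0, 0], [-5.9, 0, 0, 0, 0, 0], [-6, 0, 0, 0, 0, 0], [-6, 0, 0, 0, 0, 0]]]}}

```text
time_s: 9.63
tcp_pos: [406.1, -232.5, 437.7]
tcp_rot: [-0.0, 1.0, 0.009, 0.0]
ft_force: [-0.8, 0.0, -3.3]
width: 0.249
gripper_force: 68.5
```

Run:
```python
from h import *
a,d=optics.camera('side');np.savez('side2.npz',I=a,d=d);x=cv2.resize(a[80:300,230:450],(500,500),interpolation=cv2.INTER_CUBIC)
cv2.imwrite('pics/out.png',x[:,:,::-1]);s=readout.read_state();print(s['time_s'],s['tcp_pos'],s['joint_positions'],s['ft_torque'],s['width'])
```

```text
9.6833 [ 406.06903454 -232.46012203  437.70278435] [-7.79066396e-01 -1.49172218e-01  1.84039031e+00 -9.52104073e-06
  1.45036958e+00  7.74063692e-01] [-0.03421589 -0.04792714  0.0114014 ] 0.2485522088887081
```

View pics/out.png

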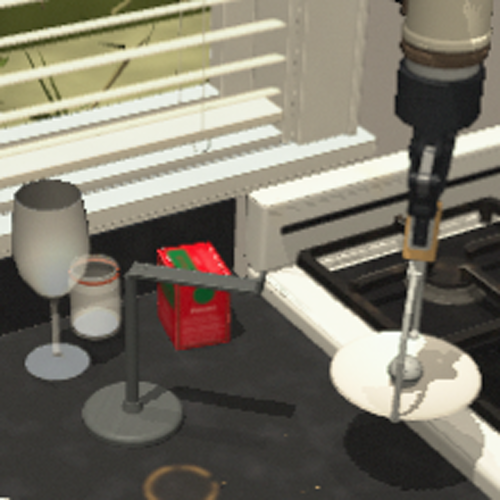

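The dish is clear of the hook tip, about 150 mm away, and the ball is central at (405,368). Now the quarter turn.

{"fn": "servo_tool", "kwargs": {"rows": [[[0, 0, 0, 0, 0, 0], [0, 0, 0, 0, 0, -0.1], [0, 0, 0, 0, 0, -0.3], [0, 0, 0, 0, 0, -0.8], [0, 0, 0, 0, 0, -1.4], [0, 0, 0, 0, 0, -2.4], [0, 0, 0, 0, 0, -3.6], [0, 0, 0, 0, 0, -5.2]]]}}

```text
time_s: 10.35
tcp_pos: [406.0, -232.4, 437.7]
tcp_rot: [-0.0, 0.998, 0.055, -0.0]
ft_force: [0.4, 1.2, -3.0]
width: 0.249
gripper_force: 68.5
```

{"fn": "servo_tool", "kwargs": {"rows": [[[0, 0, 0, 0, 0, -1.9], [0, 0, 0, 0, 0, -4.1], [0, 0, 0, 0, 0, -6.6], [0, 0, 0, 0, 0, -9.5], [0, 0, 0, 0, 0, -12.6], [0, 0, 0, 0, 0, -16], [0, 0, 0, 0, 0, -19.6], [0, 0, 0, 0, 0, -23.4]]]}}

```text
time_s: 11.02
tcp_pos: [406.0, -232.5, 437.7]
tcp_rot: [-0.0, 0.966, 0.258, 0.0]
ft_force: [0.6, -0.3, -2.6]
width: 0.252
gripper_force: 68.4
```

{"fn": "servo_tool", "kwargs": {"rows": [[[0, 0, 0, 0, 0, -4], [0, 0, 0, 0, 0, -8.1], [0, 0, 0, 0, 0, -12.2], [0, 0, 0, 0, 0, -16.4], [0, 0, 0, 0, 0, -20.6], [0, 0, 0, 0, 0, -24.8], [0, 0, 0, 0, 0, -28.9], [0, 0, 0, 0, 0, -32.9]]]}}

```text
time_s: 11.68
tcp_pos: [406.0, -232.4, 437.7]
tcp_rot: [-0.0, 0.854, 0.521, -0.0]
ft_force: [0.1, 0.3, -2.9]
width: 0.248
gripper_force: 68.4
```

{"fn": "servo_tool", "kwargs": {"rows": [[[0, 0, 0, 0, 0, -3.8], [0, 0, 0, 0, 0, -7.4], [0, 0, 0, 0, 0, -10.8], [0, 0, 0, 0, 0, -13.9], [0, 0, 0, 0, 0, -16.8], [0, 0, 0, 0, 0, -19.3], [0, 0, 0, 0, 0, -21.5], [0, 0, 0, 0, 0, -23.4]]]}}

```text
time_s: 12.35
tcp_pos: [406.0, -232.4, 437.7]
tcp_rot: [0.0, 0.731, 0.683, 0.0]
ft_force: [0.2, 0.4, -2.5]
width: 0.251
gripper_force: 68.4
```

{"fn": "servo_tool", "kwargs": {"rows": [[[0, 0, 0, 0, 0, -1.6], [0, 0, 0, 0, 0, -2.8], [0, 0, 0, 0, 0, -3.8], [0, 0, 0, 0, 0, -4.4], [0, 0, 0, 0, 0, -4.8], [0, 0, 0, 0, 0, -5], [0, 0, 0, 0, 0, -5.1], [0, 0, 0, 0, 0, -5.1]]]}}

```text
time_s: 13.02
tcp_pos: [406.0, -232.5, 437.7]
tcp_rot: [0.0, 0.701, 0.713, -0.0]
ft_force: [-0.7, 0.5, -3.8]
width: 0.252
gripper_force: 68.4
```

{"fn": "servo_tool", "kwargs": {"rows": [[[0, 0, 0, 0, 0, 0], [0, 0, 0, 0, 0, 0], [0, 0, 0, 0, 0, 0], [0, 0, 0, 0, 0, 0], [0, 0, 0, 0, 0, 0], [0, 0, 0, 0, 0, 0], [0, 0, 0, 0, 0, 0], [0, 0, 0, 0, 0, 0]]]}}

```text
time_s: 13.68
tcp_pos: [406.1, -232.4, 437.7]
tcp_rot: [-0.0, 0.701, 0.713, -0.0]
ft_force: [0.1, -0.3, -3.9]
width: 0.248
gripper_force: 68.4
```

Run:
```python
from h import *
a,d=optics.camera('side');x=cv2.resize(a[80:300,230:450],(500,500),interpolation=cv2.INTER_CUBIC)
cv2.imwrite('pics/turn.png',x[:,:,::-1]);s=readout.read_state();print(s['time_s'],s['tcp_pos'],s['tcp_rot'],s['joint_positions'],s['ft_torque'],s['width'])
for Q,c in((cloud('side',np.load('side2.npz')['d']),(406,-233)),(cloud('side',d),(406,-233))):
    r=np.hypot(Q[...,0]-c[0],Q[...,1]-c[1]);m=(r>62)&(r<73)&(Q[...,2]>106)&(Q[...,2]<124);q=Q[m]
    p=np.linalg.lstsq(np.c_[q[:,:2]-c,np.ones(len(q))],q[:,2],rcond=None)[0];print('tilt',np.degrees(p[:2]),p[2],len(q))
```

```text
13.7333 [ 406.04983024 -232.4628024   437.72318863] [ 1.94605652e-05  7.00841816e-01  7.13316724e-01 -4.88824477e-06] [-7.79100383e-01 -1.49239243e-01  1.84040976e+00 -9.74883431e-06
  1.45038319e+00 -7.96741626e-01] [-0.02454351  0.07633747  0.00931044] 0.24753383579340832
tilt [-0.16879412 -0.63463256] 109.33027740215095 448
tilt [-0.14049229 -0.52461863] 109.38523524105274 454
```

View pics/turn.png

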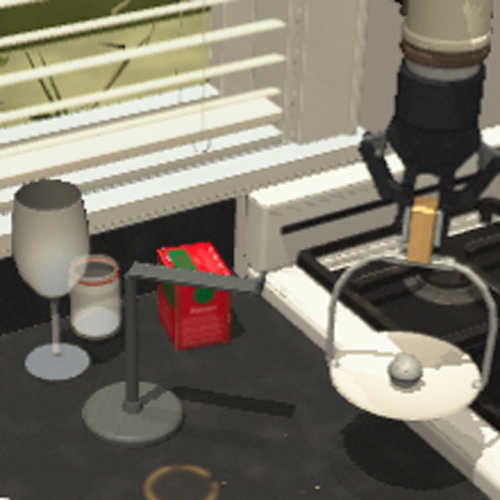

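The dish is turned a quarter turn with the arch open to the side. It's level and still, and the ball is central at (405,369).

```bash
python3 -c "
from rig import job
print(job.hand_in())"
```

```text
the job is handed in; nothing more can be done
None
```

I lifted the dish off the hook, brought its middle out about 15 cm past the hook's tip, and turned it a quarter turn. I handed the job in at about 14 s, still holding the dish level and still with the ball in the middle; the bystanders were not touched.

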